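# Bring the yellow screw bin round to the front

## Task

Gently push the rim of the rotating hardware organiser round with your fingers, by its black posts if you like, until the yellow bin stands squarely opposite the red arrow on the stand, and leave it at rest there. Only push: do not grip any part of the organiser, press hard or send it spinning. The tin of tacks in its middle must stay standing there and must not be picked up, and everything else on the bench stays where it is.

Things in the scene. Friction and masses are not known exactly. Their poses are not given: they have to be found in the camera images.
- stand: white round foot (270 mm across, 8 mm thick) of the rotating organiser, fixed to the bench. Its front side (its own -x) has a flat white tongue, 70 mm wide, reaching 200 mm from the centre, with a red arrow pointing at the turntable. Origin: on the turntable's vertical axis at bench height; z up; it may stand turned by up to about 30 degrees.
- hub (a point): centre of the platter's top, on the axis, 34 mm above the bench. The brown wooden platter is 260 mm across and 16 mm thick. On it, every 60 degrees, stand six fixed open bins (46 x 50 mm, 30 mm high, 45 to 91 mm from the axis), five grey and one yellow.
- post (a point): top of the black post that comes next after the yellow bin going anticlockwise. Six such fixed round posts, 12 mm thick and 30 mm high (tops 64 mm above the bench), stand near the platter's rim, half-way between bins, their centres 115 mm from the axis.
- turntable (a joint): angle of the platter, rad, growing anticlockwise seen from above. At 0 or 6.283 the yellow bin is exactly opposite the arrow. Turns either way with no stop for two turns; about 1.5 to 2 N at a post moves it and friction stops it soon after the push ends. At angle q the six posts lie at q + 30, 90, 150, 210, 270, 330 degrees from the stand's x axis.
- mark (a point): point on the platter's top near the rim, 125 mm from the axis, straight out from the middle of the yellow bin (on a small flat yellow patch); turns with the platter
- arrow (a point): point on the same circle and height (125 mm from the axis, 34 mm above the bench) straight ahead of the red arrow; fixed to the stand. The mark belongs here.
- tin: small closed tin of tacks, silver-grey with a white lid, 56 mm across and 45 mm high, standing loose on the platter's middle; origin at the centre of its underside. Leave it.
- tumbler: empty clear glass tumbler, 74 mm across, 100 mm high, on the bench; origin at its underside. Leave it.
- hammer: tack hammer, 260 mm long, lying on the bench. Leave it.
- clamp: red plastic bar clamp, about 190 x 90 mm, 14 mm high, lying on the bench. Leave it.
- tile: blue ceramic tile 150 x 150 x 8 mm, lying on the bench. Leave it.
- coaster: round dark wooden coaster, 96 mm across and 10 mm thick, lying on the tile. Leave it.
Not all that is in view belongs to the job. Several things have the shape of the tin; the one meant has the colours described above.

How it is judged (in metres and radians):
At the end, for the whole second after the job is handed in: The yellow bin's mark is within 15 mm (about 7 degrees) of the point opposite the arrow, the turntable is at rest (under 0.05 rad/s), and the tin stands upright on the platter within 25 mm of its middle (horizontal distance between mark and arrow below 0.015 m and velocity of joint turntable between -0.05 and 0.05 rad/s and horizontal distance between tin and stand below 0.025 m and angle between tin's own z axis and vertical below 0.15 rad and z of tin in the frame of stand between 0.029 and 0.04 m); the robot touches nothing.
It fails at once if the organiser is gripped or pressed hard (fingers on it with more than 35 N) (contact force between the fingers and stand above 35 N).
It fails at once if the turntable is flung round (faster than 3 rad/s) (velocity of joint turntable above 3 rad/s or velocity of joint turntable below -3 rad/s).
It fails at once if the tin is lifted (more than 12 mm), tipped over or knocked off the middle (z of tin in the frame of stand above 0.046 m or angle between tin's own z axis and vertical above 0.4 rad or horizontal distance between tin and stand above 0.025 m).
It fails at once if the tumbler, hammer, clamp, tile or coaster is shoved, lifted or carried (moved more than 25 mm) (distance of any of tumbler, hammer, clamp, tile, coaster from where it was at the start of the episode above 0.025 m).
It also fails if it takes over 64 s, if anything falls off the work surface, if the arm or the gripper's body presses on something with over 40 N, if the wrist force passes 120 N, or if a joint passes its speed limit or range.

## Robot

A 6-joint arm with a two-finger parallel gripper is mounted at the origin on the work surface. World frame = base frame: x ahead of the robot, y to its left, z up, the work surface at z = 0. Lengths are in m, angles in degrees, forces in N, time in s.
With the tool pointing down it reaches from about 0.4 to 0.825 m from the base axis. Payload 7 kg.
Tool frame: the origin (TCP) lies midway between the tips of the shut fingers; the grasp point (between the pads) lies 19 mm behind it; x points along the fingers, z is the direction in which the jaws open and shut, and the axes are right-handed (so a half turn about x gives the same grasp; the last joint's range is limited). The gripper opens to 88 mm and grips with 3 to 60 N. Pads are 19 mm wide; open, the fingers measure 130 mm over their backs; the gripper's body (78 mm by 193 mm) begins 47 mm behind the grasp point.
Start: joints at [-56.488, 20.546, 0.682, 0, -70.136, -16.507], TCP at [0.197, -0.645, 0.227] pointing down, gripper open.
Joint ranges: [-176.03, 176.03], [-82.01, 121.73], [-58.28, 71.71], [-173.87, 95.51], [-174.79, -0.11], [-173.66, 173.66]. Speed limits (degrees/s): [136.94, 136.94, 172.46, 180, 180, 180].

## Interface

Orientations are given as [roll, pitch, yaw] about the fixed x, y, z axes, in that order (R = Rz(yaw) Ry(pitch) Rx(roll)).
In Python, from plant import get_state, capture, close_job gives the robot as it stands.
- The arm moves only by the tool play_rows, never from a script. Its argument "series" is one flat list of numbers, 4 for each row, row after row: the shift along the tool's x, y, z in m, then the turn about the tool's x in rad. In form: [tx, ty, tz, spin, tx, ty, tz, spin, ...]. A call has exactly 5 rows; each row shifts and turns the commanded pose from where the row before left it, along the tool's axes as they then stand; what a row does not reach is not made up. A row lasts 1/12 s, in which the tool goes at most 41.7 mm and 7.16 degrees, less where a joint would pass 70% of its speed; a pose out of reach is approached as far as the arm can. A call is refused whole if a number of a shift passes 0.0417 or a number of a turn 0.125, either way. A call with a gripper value outside its range is refused whole. "jaw" is the opening in per cent of the stroke, from 0 (shut) to 100 (fully open), set as the call begins (left out, the last holds). The fingers move at their own pace and stop on an object; "squeeze" is the grip in N (left out, the last holds). Time passes only in rows, so rows that do not move let the fingers close, or fill a call up. It gives the time, the measured TCP pose, the force and the opening at its end, in the units of the state.
- get_state(): the state, without advancing time (a new reading comes with each control period).
- capture(name): name is "side" or "top"; returns a dict with "img" (400x640x3 uint8, blue, green, red), "K" (3x3 intrinsics, pixels), "world_from_camera" (4x4, takes a point from camera to world coordinates). Camera axes: x right, y down, z forward; pixel columns grow to the right and rows downward; lengths in m; the calibration is good to about 2 mm. A picture is of the moment at which its call begins. There is no depth.
- close_job(): hands the job in, once; it reports no verdict.
The state is a dict: "time_s": time; "joints": joint angles; "qd": joint speeds; "joint_torque": joint torques, N m; "tcp_pos": TCP position; "eef_rot": TCP orientation; "contact_force": force on the tool from outside, world axes, zero at the start; "moment": the same for the moment, N m; "gripper_width": finger opening in m.
Only numpy, scipy, OpenCV 4.12 (cv2) and the standard library are available. Lean on these libraries where they do the work, as an engineer would, in place of code of your own. Each camera call takes 0.05 s, during which the arm holds its last target.

## Working session

There is one attempt and no reset: what is moved stays moved. The work goes in short steps, Python scripts to look and compute and a tool call to move; the robot and the scene stay as the last step left them, time stands still between calls to the robot, and variables do not carry over. Pictures are saved under pics/ and viewed, and the job is handed in when it is done.

Besides the shell and the picture viewer there is one more tool, called after "Request:" as a command line: name --argument value ..., lists and objects as JSON in quotes. play_rows: Moves the arm, as the interface text tells. Its arguments: {"type":"object","properties":{"series":{"type":"array","items":{"type":"number"}},"jaw":{"type":"number"},"squeeze":{"type":"number"}},"required":["series"]}

```bash
mkdir -p pics; python3 - <<'E'
from plant import *
import cv2
for n in("top","side"):
    c=capture(n);cv2.imwrite(f"pics/{n}0.png",c["img"]);print(c["K"],c["world_from_camera"])
s=get_state();print(s)
E
```

```text
[[364.17163687   0.         328.15548361]
 [  0.         364.17163687 198.02581929]
 [  0.           0.           1.        ]] [[ 1.73514164e-02 -9.83420317e-01  1.80508750e-01  3.60830051e-01]
 [-9.99849358e-01 -1.71450146e-02  2.70372965e-03 -8.96672914e-03]
 [ 4.35922485e-04 -1.80528472e-01 -9.83569662e-01  1.32654927e+00]
 [ 0.00000000e+00  0.00000000e+00  0.00000000e+00  1.00000000e+00]]
[[513.14510672   0.         317.96506815]
 [  0.         513.14510672 208.13732775]
 [  0.           0.           1.        ]] [[-0.88505671 -0.31786038  0.34005792 -0.00331006]
 [-0.46505651  0.63509002 -0.61675206  1.00885233]
 [-0.01992635 -0.7040067  -0.70991373  1.25806263]
 [ 0.          0.          0.          1.        ]]
{'time_s': 0.1, 'joints': array([-5.64889485e+01,  2.05892065e+01,  6.40300463e-01, -1.66566529e-02,
       -7.01337181e+01, -1.65062554e+01]), 'qd': array([-0.01936205, -0.03278781,  0.11358547, -0.01930822,  0.15701579,
       -0.01800907]), 'joint_torque': array([ 1.07766969e-03, -5.84164953e+01,  2.93752527e+01,  7.01550946e+00,
        1.01897391e-02, -6.53669485e-05]), 'tcp_pos': array([ 0.19725335, -0.64510743,  0.22570829]), 'eef_rot': array([  5.7760798 ,  89.91590467, 112.7752042 ]), 'contact_force': array([ 0.08817221, -0.49617843,  0.20044928]), 'moment': array([0.06784807, 0.05602205, 0.00397407]), 'gripper_width': 0.08791992359037107}
```

View pics/top0.png

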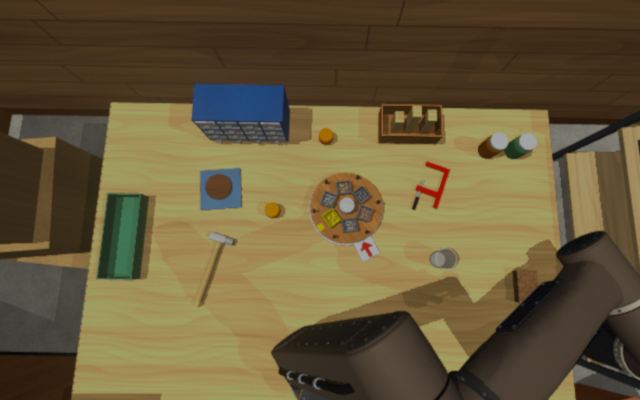

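View pics/side0.png

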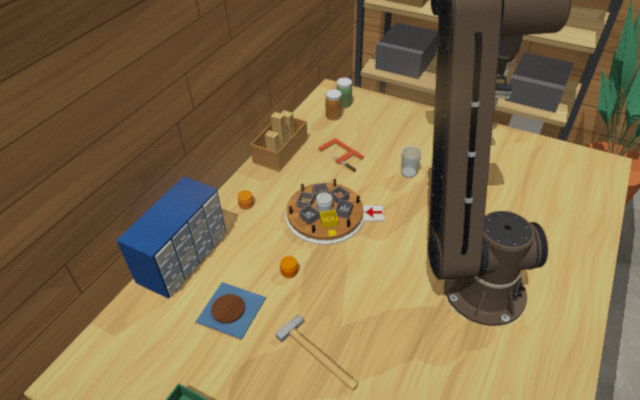

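The top view shows the platter centred near (347,205), the yellow bin at (332,217) with its patch at (321,227), and the red arrow at (367,248). The side view agrees. Next I'll measure these points.

```bash
cat > h.py <<'E'
import numpy as np, cv2
from plant import *
def ray(c,uv,z):
    K=c["K"];T=c["world_from_camera"]
    d=T[:3,:3]@np.linalg.solve(K,[uv[0],uv[1],1.]);o=T[:3,3]
    return (o+d*(z-o[2])/d[2])
def cents(m,amin=6):
    n,l,st,ce=cv2.connectedComponentsWithStats(m.astype(np.uint8))
    return [(ce[i],st[i,4]) for i in range(1,n) if st[i,4]>=amin]
def measure(c,box):
    hsv=cv2.cvtColor(c["img"],cv2.COLOR_BGR2HSV);H,S,V=[hsv[...,i].astype(int) for i in range(3)]
    r=np.zeros(H.shape,bool);x0,x1,y0,y1=box;r[y0:y1,x0:x1]=1
    return H,S,V,r
E
python3 - <<'E'
from h import *
for n,box in (("top",(300,395,160,270)),("side",(275,395,170,250))):
    c=capture(n);H,S,V,r=measure(c,box)
    x0,x1,y0,y1=box
    cv2.imwrite(f"pics/{n}z.png",cv2.resize(c["img"][y0:y1,x0:x1],None,fx=6 if n=="side" else 5,fy=6 if n=="side" else 5,interpolation=cv2.INTER_CUBIC))
    print(n)
    for nm,m,z in (("red",((H<8)|(H>172))&(S>170)&(V>120)&r,.008),("yel",(H>24)&(H<34)&(S>190)&(V>120)&r,.034),("blk",(V<45)&r,.064),("white",(S<40)&(V>150)&r,.079)):
        for ce,a in cents(m,4): print(nm,ce.round(1),a,ray(c,ce,z).round(4))
E
```

```text
top
red [366.3 247.8] 50 [ 0.4235 -0.1455  0.008 ]
yel [331.3 217.9] 166 [ 0.5261 -0.018   0.034 ]
yel [320.3 226.5] 40 [0.4947 0.0207 0.034 ]
white [346.4 204.2] 141 [ 0.569  -0.0691  0.079 ]
white [310.3 216.5] 6 [0.5239 0.0548 0.079 ]
white [314.  225.5] 4 [0.493  0.0414 0.079 ]
white [317.2 230.6] 5 [0.4757 0.03   0.079 ]
white [324.5 237.5] 4 [0.4525 0.0046 0.079 ]
white [366.4 249. ] 238 [ 0.4162 -0.1384  0.079 ]
white [329.5 240.5] 4 [ 0.4426 -0.0127  0.079 ]
side
red [371.5 211.9] 35 [ 0.4244 -0.1429  0.008 ]
yel [328.4 218.2] 199 [ 0.5305 -0.0289  0.034 ]
yel [331.7 232.3] 33 [0.4929 0.0224 0.034 ]
blk [357.5 200. ] 6 [ 0.4689 -0.121   0.064 ]
blk [348.2 222.8] 8 [ 0.452  -0.0137  0.064 ]
blk [313.3 228.7] 9 [0.5393 0.0587 0.064 ]
white [323.5 198.8] 153 [ 0.5654 -0.0622  0.079 ]
white [342.9 226.3] 507 [0.4546 0.0205 0.079 ]
```

View pics/topz.png

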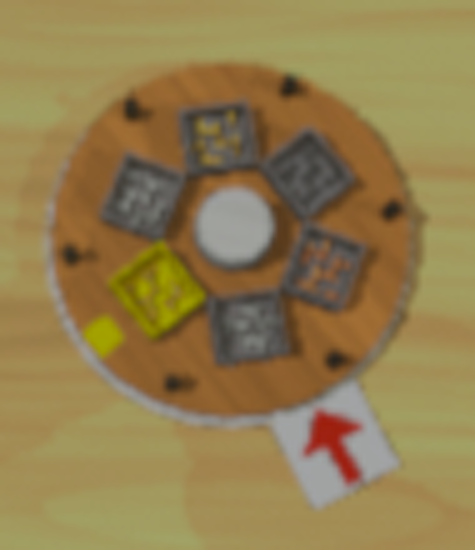

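View pics/sidez.png

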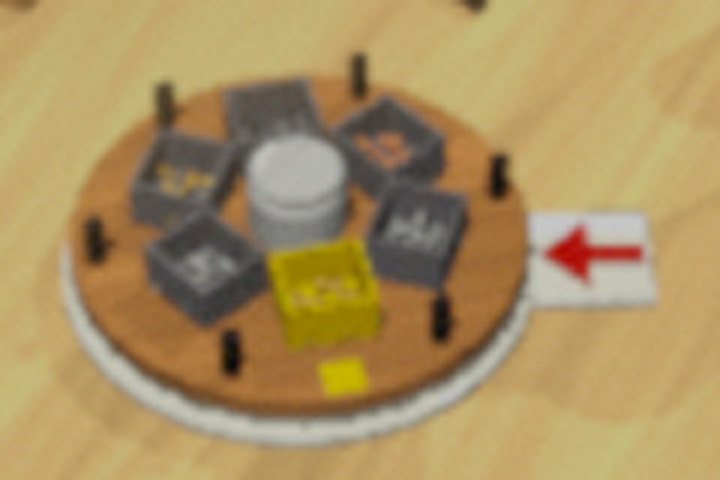

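The mark lies about 80° clockwise of the arrow, so I need to push anticlockwise along the near side. I'll refine the centre and angles, and work out the tool axes.

```bash
python3 - <<'E'
from h import *
from scipy.spatial.transform import Rotation as Ro
from scipy.optimize import least_squares
c=capture("top")
z=np.array([(130,103),(290,84),(393,210),(340,358),(178,383),(70,255)])/5+[300,160]
P=np.array([ray(c,p-.4,.060)[:2] for p in z]);print(P.round(4),P.mean(0))
s=capture("side")
z=np.array([(96,225),(164,90),(359,60),(499,160),(441,300),(232,337)])/6+[275,170]
Q=np.array([ray(s,p-.4,.062)[:2] for p in z]);print(Q.round(4),Q.mean(0))
for A in (P,Q):
    f=lambda p:np.hypot(*(A-p[:2]).T)-.115
    r=least_squares(f,[.56,-.07]);C=r.x;print(C,r.fun.round(4))
    d=np.degrees(np.arctan2(*(A-C).T[::-1]))%360;print(d, d%60)
st=get_state();R=Ro.from_euler('xyz',st['eef_rot'],degrees=True).as_matrix();print(R.round(3))
E
```

```text
[[ 0.6578  0.0048]
 [ 0.6737 -0.1094]
 [ 0.5835 -0.1823]
 [ 0.4784 -0.1447]
 [ 0.4591 -0.0323]
 [ 0.5475  0.0449]] [ 0.56665152 -0.06983712]
[[ 0.6525  0.0059]
 [ 0.6721 -0.1066]
 [ 0.5834 -0.1794]
 [ 0.4763 -0.1396]
 [ 0.4591 -0.0277]
 [ 0.5463  0.0462]] [ 0.56494289 -0.06685953]
[ 0.567084   -0.06859175] [ 0.0016 -0.0009 -0.0001  0.0019 -0.001   0.0001]
[ 38.96557684 339.06860616 278.22592517 220.6232958  161.40768114
  99.80853281] [38.96557684 39.06860616 38.22592517 40.6232958  41.40768114 39.80853281]
[ 0.56512873 -0.06700003] [-0.0012 -0.001  -0.0012 -0.0003 -0.0019 -0.0002]
[ 39.81824806 339.69842236 279.22308157 219.27085741 159.66216946
  99.445626  ] [39.81824806 39.69842236 39.22308157 39.27085741 39.66216946 39.445626  ]
[[-0.    -0.956 -0.292]
 [ 0.    -0.292  0.956]
 [-1.     0.     0.001]]
```

Request:
play_rows --series '[0,0,0,0.096,0,0,0,0.096,0,0,0,0.096,0,0,0,0.096,0,0,0,0.096]' --jaw 0 --squeeze 10

```text
time_s: 0.72
tcp_pos: [0.1974, -0.6454, 0.2264]
eef_rot: [30.9, 90.0, 110.1]
contact_force: [-0.1, 0.6, -0.1]
gripper_width: 0.0599
```

Request:
play_rows --series '[0,0,0,0.096,0,0,0,0.096,0,0,0,0.096,0,0,0,0.096,0,0,0,0.096]'

```text
time_s: 1.13
tcp_pos: [0.1974, -0.6454, 0.2265]
eef_rot: [60.1, 90.0, 111.8]
contact_force: [-1.3, 0.6, -0.7]
gripper_width: 0.0266
```

Request:
play_rows --series '[0,0,0.034,0,0,0,0.034,0,0,0,0.034,0,0,0,0.034,0,0,0,0.034,0]'

```text
time_s: 1.55
tcp_pos: [0.3027, -0.5102, 0.2265]
eef_rot: [-69.0, 90.0, -17.0]
contact_force: [2.0, 0.1, 0.1]
gripper_width: 0.0003
```

Request:
play_rows --series '[0,0,0.034,0,0,0,0.034,0,0,0,0.034,0,0,0,0.034,0,0,0,0.034,0]'

```text
time_s: 1.97
tcp_pos: [0.4075, -0.3761, 0.2268]
eef_rot: [-70.2, 90.0, -18.2]
contact_force: [0.7, 0.7, 0.6]
gripper_width: 0.0004
```

Request:
play_rows --series '[0,0.018,0.034,0,0,0.018,0.034,0,0,0.018,0.034,0,0,0.018,0.034,0,0,0.018,0.034,0]'

```text
time_s: 2.38
tcp_pos: [0.4404, -0.1864, 0.2268]
eef_rot: [-51.9, 90.0, 0.1]
contact_force: [1.3, -0.2, -0.2]
gripper_width: 0.0003
```

Request:
play_rows --series '[0,0.018,0.034,0,0,0.018,0.034,0,0,0.018,0.034,0,0,0.018,0.034,0,0,0.018,0.034,0]'

```text
time_s: 2.8
tcp_pos: [0.4741, 0.0031, 0.227]
eef_rot: [-29.0, 89.9, 23.0]
contact_force: [0.8, -0.4, -0.4]
gripper_width: 0.0003
```

Request:
play_rows --series '[0.02,0,0,0,0.03,0,0,0,0.03,0,0,0,0.025,0,0,0,0,0,0,0]'

```text
time_s: 3.22
tcp_pos: [0.471, 0.0005, 0.1173]
eef_rot: [142.6, 89.6, -165.4]
contact_force: [-1.1, -0.1, 0.3]
gripper_width: 0.0006
```

```bash
python3 - <<'E'
from h import *
for n,box in (("top",(290,410,150,270)),("side",(265,405,140,250))):
    c=capture(n);x0,x1,y0,y1=box
    cv2.imwrite(f"pics/{n}a.png",cv2.resize(c["img"][y0:y1,x0:x1],None,fx=5,fy=5,interpolation=cv2.INTER_CUBIC))
s=get_state();print(s['tcp_pos'],s['joints'])
E
```

```text
[0.47407298 0.00097924 0.12173713] [ 2.40028849e+01  7.35711906e+00 -3.22807339e+01  2.95042958e-02
 -5.04589521e+01 -1.52000620e+02]
```

View pics/topa.png

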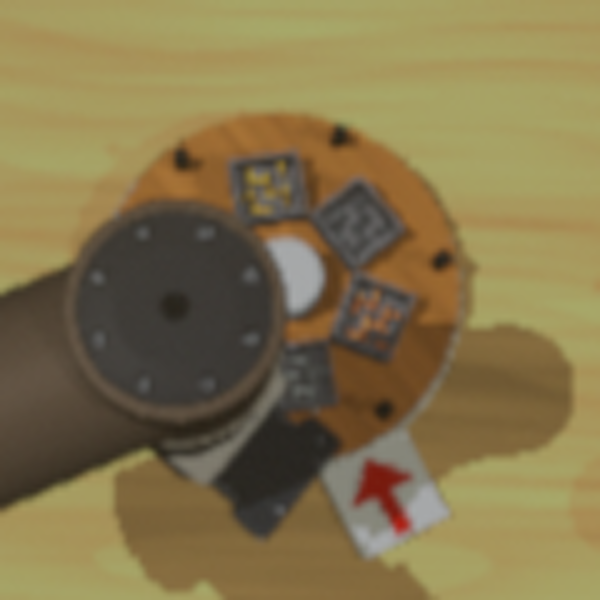

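View pics/sidea.png

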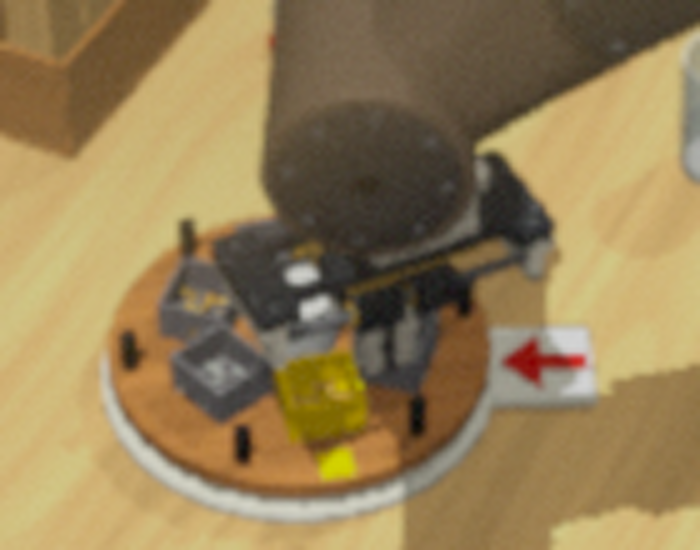

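The posts haven't moved and the fingers are on the clockwise side of the post, over clear platter. Descending.

Request:
play_rows --series '[0,0.002,0.006,0,0.02,0,0,0,0.02,0,0,0,0.015,0,0,0,0,0,0,0]'

```text
time_s: 3.73
tcp_pos: [0.4761, 0.0073, 0.0659]
eef_rot: [138.3, 89.9, -169.8]
contact_force: [-0.7, -0.1, -0.2]
gripper_width: 0.0
```

Request:
play_rows --series '[0.01,0,0,0,0.01,0,0,0,0.004,0,0,0,0,0,0,0,0,0,0,0]'

```text
time_s: 4.15
tcp_pos: [0.4772, 0.0075, 0.0438]
eef_rot: [-36.1, 89.9, 15.9]
contact_force: [0.3, 0.3, -0.3]
gripper_width: 0.0003
```

```bash
cat > pos.py <<'E'
from h import *
from scipy.spatial.transform import Rotation as Ro
s=get_state();p=s['tcp_pos'];d=p[:2]-[.566,-.068];R=Ro.from_euler('xyz',s['eef_rot'],degrees=True).as_matrix()
print(s['time_s'],p.round(4),"th",np.degrees(np.arctan2(d[1],d[0]))%360,"r",np.hypot(*d),"zyaw",np.degrees(np.arctan2(R[1,2],R[0,2])),s['contact_force'].round(1),s['joints'].round(0))
E
python3 pos.py
```

```text
4.15 [0.4772 0.0075 0.0438] th 139.6313630737357 r 0.11657405862881633 zyaw 52.0149933140827 [ 0.3  0.3 -0.3] [  25.   14.  -37.    0.  -39. -153.]
```

Request:
play_rows --series '[0,0,-0.0023,-0.02,0,0,-0.0023,-0.02,0,0,-0.0023,-0.02,0,0,-0.0023,-0.02,0,0,-0.0023,-0.02]'

```text
time_s: 4.57
tcp_pos: [0.4694, -0.0024, 0.0428]
eef_rot: [-35.0, 90.0, 22.9]
contact_force: [-0.0, -0.3, -0.7]
gripper_width: 0.0006
```

Request:
play_rows --series '[0,0,-0.0035,-0.03,0,0,-0.0035,-0.03,0,0,-0.0035,-0.03,0,0,-0.0035,-0.03,0,0,-0.0035,-0.03]'

```text
time_s: 4.98
tcp_pos: [0.461, -0.0176, 0.0426]
eef_rot: [-8.6, 90.0, 57.9]
contact_force: [-0.3, 1.5, -0.2]
gripper_width: 0.0006
```

Request:
play_rows --series '[0,0,-0.0035,-0.03,0,0,-0.0035,-0.03,0,0,-0.0035,-0.03,0,0,-0.0035,-0.03,0,0,-0.0035,-0.03]'

```text
time_s: 5.4
tcp_pos: [0.4549, -0.034, 0.0426]
eef_rot: [27.2, 90.0, 102.3]
contact_force: [-1.0, 1.6, -0.3]
gripper_width: 0.0003
```

```bash
python3 pos.py; python3 - <<'E'
from h import *
for n,box in (("top",(290,410,150,270)),("side",(265,405,140,250))):
    c=capture(n);x0,x1,y0,y1=box
    cv2.imwrite(f"pics/{n}b.png",cv2.resize(c["img"][y0:y1,x0:x1],None,fx=5,fy=5,interpolation=cv2.INTER_CUBIC))
E
```

```text
5.4 [ 0.4549 -0.034   0.0426] th 163.00395334088242 r 0.11622459444228299 zyaw 75.05858455402324 [-1.   1.6 -0.3] [  21.   12.  -40.   -0.  -38. -125.]
```

View pics/sideb.png

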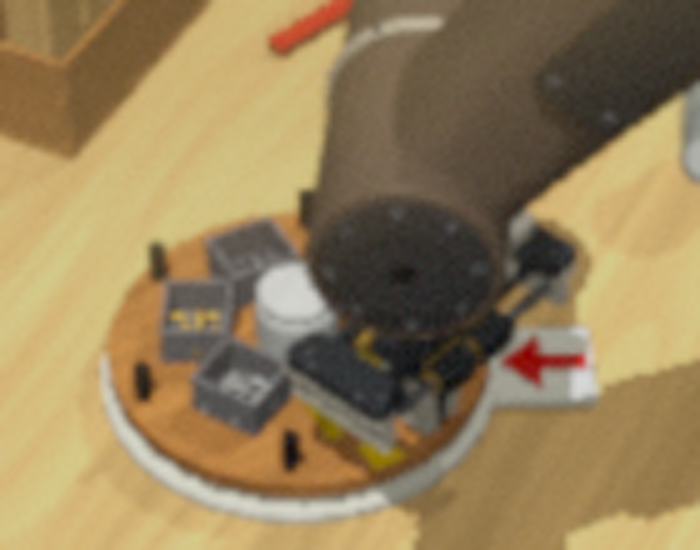

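The platter turns with the finger at about 2 N and the tin stays put. Continuing.

Request:
play_rows --series '[0,0,-0.0041,-0.035,0,0,-0.0041,-0.035,0,0,-0.0041,-0.035,0,0,-0.0041,-0.035,0,0,-0.0041,-0.035]'

```text
time_s: 5.92
tcp_pos: [0.4511, -0.054, 0.0426]
eef_rot: [36.2, 90.0, 121.2]
contact_force: [-0.3, 1.7, 0.4]
gripper_width: 0.0005
```

Request:
play_rows --series '[0,0,-0.0041,-0.035,0,0,-0.0041,-0.035,0,0,-0.0041,-0.035,0,0,-0.0041,-0.035,0,0,-0.0041,-0.035]'

```text
time_s: 6.33
tcp_pos: [0.4505, -0.0746, 0.0425]
eef_rot: [79.9, 90.0, 174.9]
contact_force: [-1.2, 1.3, 1.3]
gripper_width: 0.0002
```

Request:
play_rows --series '[0,0,-0.0041,-0.035,0,0,-0.0041,-0.035,0,0,-0.0041,-0.035,0,0,-0.0041,-0.035,0,0,-0.0041,-0.035]'

```text
time_s: 6.75
tcp_pos: [0.4535, -0.0948, 0.0425]
eef_rot: [72.9, 90.0, 177.9]
contact_force: [-0.8, 1.0, 0.6]
gripper_width: 0.0006
```

Request:
play_rows --series '[0,0,-0.0041,-0.035,0,0,-0.0041,-0.035,0,0,-0.0041,-0.035,0,0,-0.0041,-0.035,0,0,-0.0041,-0.035]'

```text
time_s: 7.17
tcp_pos: [0.4601, -0.1142, 0.0424]
eef_rot: [66.3, 89.9, -178.6]
contact_force: [-1.9, 0.3, 1.0]
gripper_width: 0.0006
```

```bash
python3 pos.py; python3 - <<'E'
from h import *
for n,box in (("top",(290,410,150,270)),("side",(265,405,140,250))):
    c=capture(n);x0,x1,y0,y1=box
    cv2.imwrite(f"pics/{n}c.png",cv2.resize(c["img"][y0:y1,x0:x1],None,fx=5,fy=5,interpolation=cv2.INTER_CUBIC))
E
```

```text
7.1667 [ 0.4601 -0.1142  0.0424] th 203.57714723388526 r 0.11556231442047264 zyaw 115.0823661835104 [-1.9  0.3  1. ] [ 10.  14. -37.  -0. -39. -75.]
```

View pics/sidec.png

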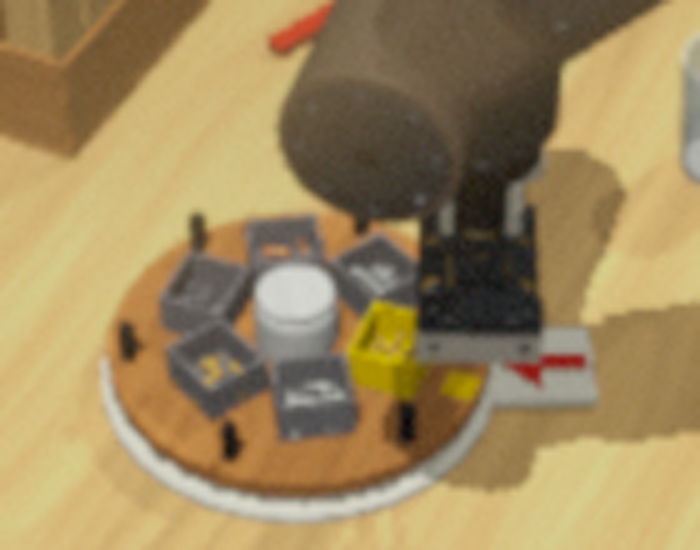

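View pics/topc.png

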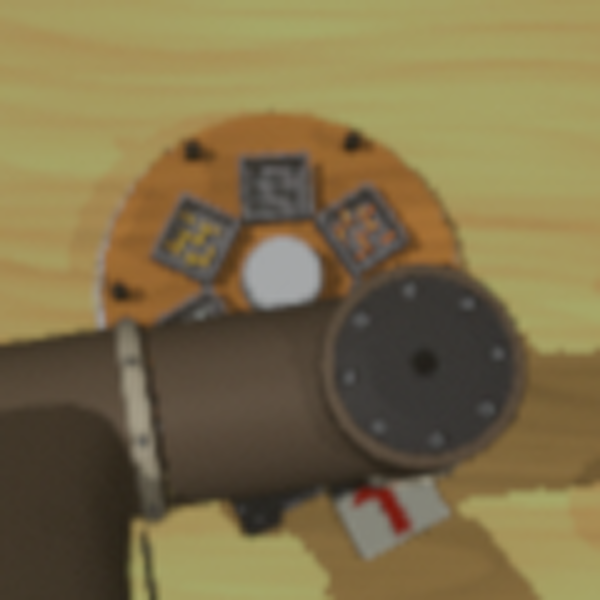

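```bash
python3 - <<'E'
from h import *
c=capture("side");C=np.array([.5655,-.0675])
z=np.array([(197,217),(127,326),(230,428),(406,406)])/5+[265,140]
for p in z:
    q=ray(c,p-.4,.062)[:2]-C; print(np.hypot(*q).round(4),np.degrees(np.arctan2(q[1],q[0]))%60)
H,S,V,r=measure(c,(265,405,140,250))
for ce,a in cents((H>24)&(H<34)&(S>190)&(V>60)&r): q=ray(c,ce,.034)[:2]-C;print(ce,a,np.hypot(*q),np.degrees(np.arctan2(q[1],q[0]))%360)
c=capture("top")
z=np.array([(193,149),(354,140),(122,291)])/5+[290,150]
for p in z:
    q=ray(c,p-.4,.062)[:2]-C; print(np.hypot(*q).round(4),np.degrees(np.arctan2(q[1],q[0]))%60)
E
python3 pos.py
```

```text
0.1153 34.62588198663411
0.1144 34.585783040135254
0.1158 35.186014703558854
0.1128 34.876107971553324
[341.34415584 209.57142857] 154 0.05789686839558925 196.17182979566016
[356.72222222 216.44444444] 18 0.11530056876099026 185.05909527099718
0.1139 33.59131146400204
0.1157 33.4472679437704
0.1114 34.30584281173772
7.3667 [ 0.4607 -0.114   0.0425] th 203.6211443840704 r 0.114897137108886 zyaw 114.92686660924748 [-0.1 -0.1  0.3] [ 10.  14. -37.   0. -39. -75.]
```

Request:
play_rows --series '[0,0,-0.0035,-0.03,0,0,-0.0035,-0.03,0,0,-0.0035,-0.03,0,0,-0.0035,-0.03,0,0,-0.0035,-0.03]'

```text
time_s: 7.78
tcp_pos: [0.4685, -0.1293, 0.0425]
eef_rot: [49.8, 90.0, 173.4]
contact_force: [-1.2, 0.6, 0.4]
gripper_width: 0.0005
```

Request:
play_rows --series '[0,0,-0.0035,-0.03,0,0,-0.0035,-0.03,0,0,-0.0035,-0.03,0,0,-0.0029,-0.025,0,0,-0.0017,-0.015]'

```text
time_s: 8.2
tcp_pos: [0.4775, -0.1415, 0.0424]
eef_rot: [48.3, 89.9, 179.4]
contact_force: [-2.1, 0.6, 1.3]
gripper_width: 0.0005
```

Request:
play_rows --series '[0,0,0,0,0,0,0,0,0,0,0,0,0,0,0,0,0,0,0,0]'

```text
time_s: 8.62
tcp_pos: [0.478, -0.1414, 0.0426]
eef_rot: [-126.4, 90.0, 4.6]
contact_force: [-1.2, -0.0, 0.6]
gripper_width: 0.0003
```

```bash
python3 pos.py; python3 - <<'E'
from h import *
for n,box in (("top",(290,410,150,270)),("side",(265,405,140,250))):
    c=capture(n);x0,x1,y0,y1=box
    cv2.imwrite(f"pics/{n}d.png",cv2.resize(c["img"][y0:y1,x0:x1],None,fx=5,fy=5,interpolation=cv2.INTER_CUBIC))
E
```

```text
8.6167 [ 0.478  -0.1414  0.0426] th 219.84595776078524 r 0.11455819206486113 zyaw 131.05893510261384 [-1.2 -0.   0.6] [  6.  16. -35.   0. -40. -55.]
```

View pics/sided.png

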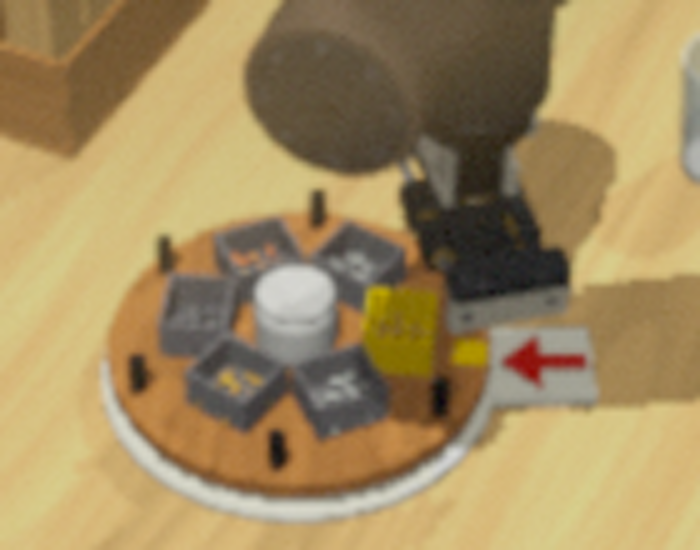

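View pics/topd.png

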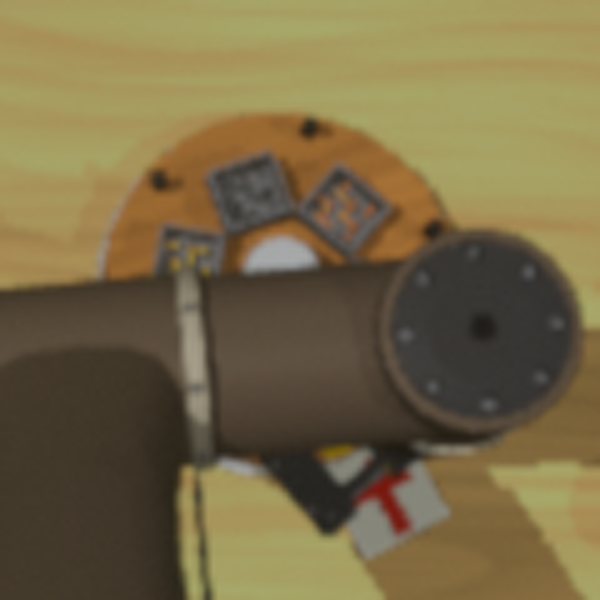

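```bash
python3 - <<'E'
from h import *
c=capture("side");C=np.array([.5655,-.0675])
z=np.array([(317,193),(164,240),(137,360),(277,436),(440,384)])/5+[265,140]
for p in z:
    q=ray(c,p-.4,.062)[:2]-C; print(np.hypot(*q).round(4),np.degrees(np.arctan2(q[1],q[0]))%60)
H,S,V,r=measure(c,(265,405,140,250))
for ce,a in cents((H>24)&(H<34)&(S>170)&(V>60)&r): q=ray(c,ce,.034)[:2]-C;print("yel",ce,a,np.hypot(*q),np.degrees(np.arctan2(q[1],q[0]))%360)
ce=cents(((H<8)|(H>172))&(S>170)&(V>90)&r);print(ce)
for ce,a in ce:
    q=ray(c,ce,.008)[:2]-C;print("red",a,np.hypot(*q),np.degrees(np.arctan2(q[1],q[0]))%360)
E
```

```text
0.1159 50.79224519456547
0.1147 50.5289100719629
0.1151 50.90411787300978
0.1154 50.48885948246101
0.1151 49.765293794489224
yel [344.35714286 205.42142857] 140 0.06796240656283531 214.35863053872757
yel [358.68421053 210.05263158] 19 0.11548801429295442 200.2653176995484
[(array([372.36363636, 211.84090909]), np.int32(44))]
red 44 0.1627886000904922 208.11849450655524
```

Request:
play_rows --series '[0,0.0003,-0.0034,-0.03,0,0.0003,-0.0034,-0.03,0,0.0003,-0.0034,-0.03,0,0,-0.0028,-0.025,0,0,-0.002,-0.018]'

```text
time_s: 9.18
tcp_pos: [0.488, -0.1529, 0.0426]
eef_rot: [-95.7, 90.0, 43.1]
contact_force: [-1.0, 1.9, 0.2]
gripper_width: 0.0003
```

Request:
play_rows --series '[0,0,0,0,0,0,0,0,0,0,0.003,0,0,0,0.004,0,0,0,0.004,0]'

```text
time_s: 9.6
tcp_pos: [0.479, -0.1454, 0.0425]
eef_rot: [30.1, 90.0, 168.7]
contact_force: [0.2, 0.3, 0.7]
gripper_width: 0.0006
```

```bash
python3 pos.py; python3 - <<'E'
from h import *
for n,box in (("side",(265,405,140,250)),):
    c=capture(n);x0,x1,y0,y1=box
    cv2.imwrite(f"pics/{n}e.png",cv2.resize(c["img"][y0:y1,x0:x1],None,fx=5,fy=5,interpolation=cv2.INTER_CUBIC))
E
```

```text
9.6 [ 0.479  -0.1454  0.0425] th 221.6659955364312 r 0.11644617155324181 zyaw 138.66160391979608 [0.2 0.3 0.7] [  6.  16. -34.  -0. -40. -47.]
```

View pics/sidee.png

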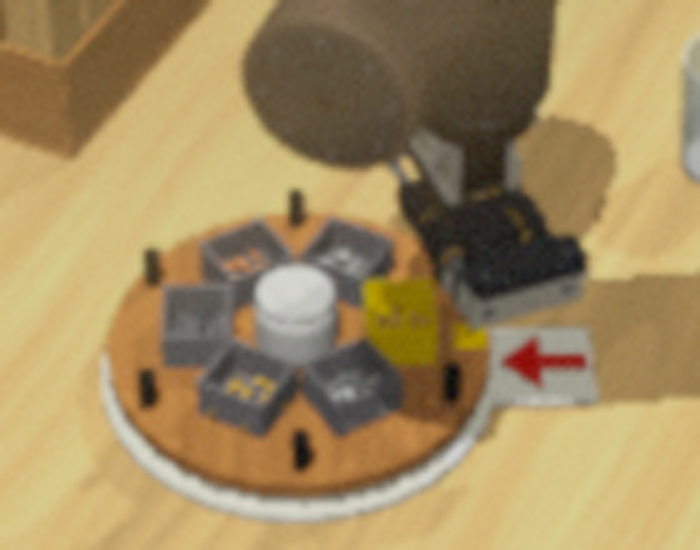

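Clear of the post now. I'll lift straight up, move away and check the angle.

Request:
play_rows --series '[-0.02,0,0,0,-0.03,0,0,0,-0.04,0,0,0,-0.04,0,0,0,-0.03,0,0,0]'

```text
time_s: 10.07
tcp_pos: [0.4798, -0.1456, 0.206]
eef_rot: [-146.7, 89.8, -8.0]
contact_force: [1.9, -1.4, 0.3]
gripper_width: 0.0005
```

Request:
play_rows --series '[0,0.0,-0.04,0,0,0.0,-0.04,0,0,0.0,-0.04,0,0,0.0,-0.04,0,0,0.0,-0.04,0]'

```text
time_s: 10.48
tcp_pos: [0.6307, -0.2787, 0.2027]
eef_rot: [-129.0, 90.0, 9.7]
contact_force: [1.5, 1.1, -0.4]
gripper_width: 0.0004
```

Request:
play_rows --series '[0,0.03,-0.03,0,0,0.03,-0.03,0,0,0,-0.03,0,0,0,0,0,0,0,0,0]'

```text
time_s: 10.9
tcp_pos: [0.6574, -0.3817, 0.2005]
eef_rot: [20.6, 89.9, 159.1]
contact_force: [1.0, 0.2, -0.1]
gripper_width: 0.0007
```

```bash
python3 pos.py; python3 - <<'E'
from h import *
for n,box in (("top",(290,410,150,270)),("side",(265,405,140,250))):
    c=capture(n);x0,x1,y0,y1=box
    cv2.imwrite(f"pics/{n}f.png",cv2.resize(c["img"][y0:y1,x0:x1],None,fx=5,fy=5,interpolation=cv2.INTER_CUBIC))
    C=np.array([.5655,-.0675]);H,S,V,r=measure(c,box)
    for nm,m,zz in (("yel",(H>24)&(H<34)&(S>170)&(V>60)&r,.034),("red",((H<8)|(H>172))&(S>170)&(V>90)&r,.008),("wht",(S<40)&(V>150)&r,.079)):
        for ce,a in cents(m,8): q=ray(c,ce,zz)[:2]-C;print(n,nm,ce.round(1),a,np.hypot(*q).round(4),np.degrees(np.arctan2(q[1],q[0]))%360)
E
```

```text
10.9 [ 0.6574 -0.3817  0.2005] th 286.24608086593673 r 0.3267883311997702 zyaw 138.5691793466583 [ 1.   0.2 -0.1] [-16.  29.  11.  -0. -72. -26.]
top yel [354.5 222.8] 190 0.0647 210.96740891017248
top wht [345.8 204.5] 171 0.0026 7.816679061538944
top wht [333.4 238.6] 82 0.1233 160.2900131526464
side yel [345.1 203. ] 187 0.0731 223.25224401148114
side yel [358.5 207. ] 30 0.1147 207.4227469412306
side red [341.  158.7] 29 0.2922 284.817115646517
side red [371.7 211.9] 34 0.1604 208.0703089630655
side wht [403.1 172. ] 9 0.3003 231.78437574741358
side wht [323.4 199.5] 182 0.0086 99.83975385397393
side wht [343.9 226. ] 561 0.1416 143.04216027408518
```

View pics/topf.png

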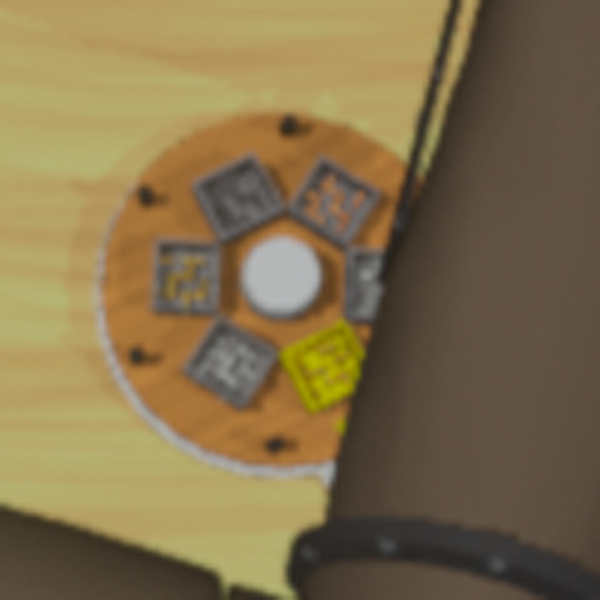

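View pics/sidef.png

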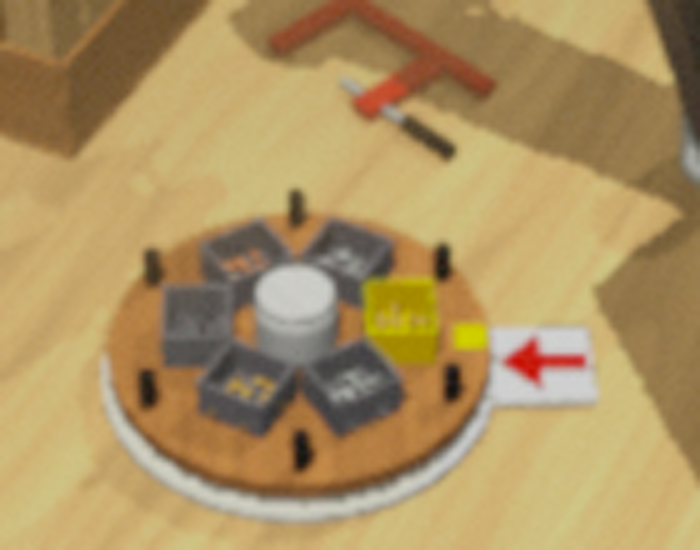

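```bash
python3 - <<'E'
from h import *
C=np.array([.5655,-.0675])
c=capture("side")
z=np.array([(296,194),(152,252),(148,374),(302,438),(452,370),(443,248)])/5+[265,140]
t=capture("top")
w=np.array([(290,126),(146,197),(136,357),(274,445)])/5+[290,150]
for cc,zz in((c,z),(t,w)):
  for p in zz:
    q=ray(cc,p-.4,.062)[:2]-C; print(np.hypot(*q).round(4),(np.degrees(np.arctan2(q[1],q[0]))%60).round(1))
cv2.imwrite("pics/topg.png",t["img"])
E
```

```text
0.1144 58.0
0.1147 57.6
0.1141 58.4
0.1165 58.4
0.115 57.2
0.1143 57.8
0.1131 57.0
0.1127 58.2
0.1142 58.7
0.1144 58.3
```

View pics/topg.png

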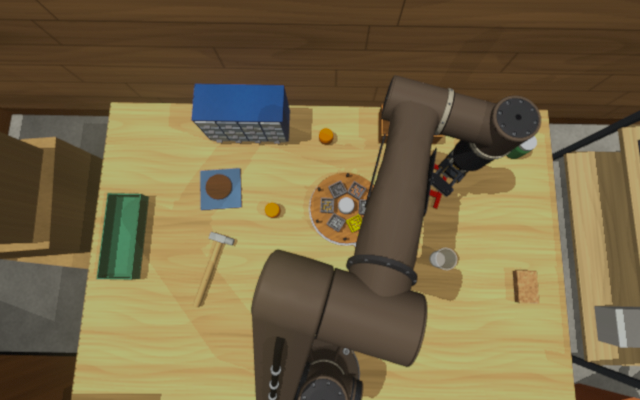

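The posts sit at 57–58.7° modulo 60, against 58.1° wanted. The tumbler, hammer, tile and coaster look unmoved, and the arm touches nothing.

```bash
python3 -c "
from plant import *
print(close_job())"
```

```text
the job is handed in; nothing more can be done
None
```

The yellow bin now stands opposite the red arrow, and I handed the job in at about 11 s. The job reported no verdict.

**What I did:** With the fingers shut, I pushed the post next to the yellow bin about 78° anticlockwise. It took slow steps at about 0.4 rad/s, with about 2 N measured at the ends of the push moves. Then I backed the fingers off, lifted clear and moved aside.

**Last checks:**
- **Angle:** The yellow mark is at 207.4° and the arrow at 208.1°. Allowing for 1° of error, that is about 1.5–3 mm at the mark, against the 15 mm limit. The posts, seen from both cameras, average within about 0.2° of the wanted angle.
- **Tin:** It stands upright. The top view puts it 3 mm from the centre, the side view 9 mm. The two views disagree a little, but both are well under 25 mm.
- **Other things:** The tumbler, hammer, tile and coaster look unmoved. The clamp was partly hidden by the arm in the last top picture, but it is in full view in the last side picture. I judged all of these by eye and did not measure them.
- **At rest:** I did not read the turntable's speed directly. It looked the same in the pictures before and after I lifted away.
- **Arm:** It ended raised and touching nothing, with the force reading at about 1 N.

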